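# Lock the chuck head on the stirrer arm and hold the arm level over its stand

### The job

The bench stirrer's arm lies on the cart with its chuck head pushed into the square socket but not yet locked: take the loose lock pin out of its holder and put it down through the holes of the socket and the head's shank until its collar rests on the socket, and let go of it. Then pick the arm up by the bar at its balance point without tipping it, and hold it level and still over the stand, with the hub's bore right above the tip of the post and the underside of the hub about 3 to 4 cm higher than the tip. Finish like that, still holding the arm in the air with pin and head in place (do not lower it onto the post), and leave the tin, tape roll, bottle and colour fan where they are.

Things in the scene. Friction and masses are not known exactly. Their poses are not given: they have to be found in the camera images.
- carrier: stirrer arm, grey cast metal, loose, 0.6 kg, standing on its hub and a small foot. Origin: bore axis, at the hub's underside; x along the bar to the socket, z up. Hub 56 mm across, 50 mm high, 24 mm bore right through. Bar 20 mm wide (y), 20 mm high, middle line at z = 36 mm, free to grip from x = 28 to 116 mm. Foot under it at x = 118 to 128. Square socket 36 mm wide, x = 128 to 172, z = 22 to 50 mm
- balance_point (a point): the point on the bar's middle line (x = 61, y = 0, z = 36 mm in the arm's frame) where the arm with head and pin, about 0.8 kg in all, balances, give or take 4 mm as the head's weight varies. It lies well towards the heavy hub from the middle of the arm's length; grip the bar within 20 mm of it along the bar
- chuck_head: the chuck head, plain aluminium round body 50 mm across and 50 mm high, loose, 0.15 kg, its flat shank (24 x 14 mm) already in the arm's socket, far enough in that its cross hole lines up with the socket's holes. Origin: centre of its underside, 200 mm along the arm's x from the bore axis; x away from the hub, z up
- lock_pin: the loose lock pin, plain steel, 40 g, upright in its holder at the start. Origin: centre of its lower tip; z up. Stem 10 mm in diameter and 40 mm long, its lowest 6 mm tapered; then a collar 19 mm across from 40 to 44 mm; then a square grip 14 x 14 mm (sides along the pin's x and y) from 44 to 74 mm above the tip. Seated in the socket, its tip stands 10 mm above the hub's underside
- pin_hole (a point): centre of the pin hole in the top face of the arm's socket, 50 mm above the cart top at the start. Vertical hole 13 mm wide through the socket's top, the head's shank and the socket's bottom; the pin goes in from above
- pin_holder: black block 50 x 50 x 46 mm, fixed, with an upright 13 mm hole through its middle in which the pin stands, its collar on the block's top. Origin: centre of its underside
- post_tip (a point): centre of the tip of the stand's upright post, 100 mm above the cart top. The stand is fixed: round base 100 mm across, post 20 mm in diameter
- tin: small paint tin, 62 mm across, 68 mm high, to be left alone; origin: centre of its underside
- tape_roll: roll of masking tape 104 mm across, 24 mm high, lying flat, to be left alone; origin: centre of its underside
- bottle: white squeeze bottle 60 mm across, 152 mm high, to be left alone; origin: centre of its underside
- fan: colour fan deck 150 x 44 x 19 mm, lying flat, to be left alone; origin: centre of its underside, x along its length
- stand: the fixed stand: grey round base 100 mm across and 10 to 24 mm high, steel post in its middle; origin: centre of its underside
Mind the look-alikes: they are no part of the job. What is shaped like the stand but black is not meant.

How it is judged:
By the outcome, as a careful person would: the job done as asked, in the order asked, and still so for the second after the job is handed in, while the arm keeps its last pose, push and grip.
It also fails if it takes over 59 s, if anything falls off the work surface, if the arm or the gripper's body presses on something with over 40 N, if the wrist force passes 120 N, or if a joint passes its speed limit or range.

### The arm

A 6-joint arm with a two-finger parallel gripper is mounted at the origin on a cart in front of the work surface, level with it; the furniture and walls round the work are solid. World frame = base frame: x ahead of the robot, y to its left, z up, the work surface at z = 0. Lengths are in mm, angles in rad, forces in N, time in s.
With the tool pointing down it reaches from about 275 to 750 mm from the base axis. Payload 10.2 kg.
Tool frame: the origin (TCP) lies at the very end of the fingers, on their centre line; the grasp point (between the pads) lies 19 mm behind it; z points along the fingers, y is the direction in which the jaws open and shut (so a half turn about z gives the same grasp; the last joint's range is limited). The gripper opens to 88 mm and grips with 3 to 60 N. Pads are 18 mm wide; open, the fingers measure 123 mm over their backs; the gripper's body (75 mm by 187 mm) begins 45 mm behind the grasp point.
Start: joints at [-1.507, 0.313, 1.498, -0, 1.331, -0.223], TCP at [148.501, -503.566, 238.72] pointing down, gripper open.
Joint ranges: [-2.94, 2.94], [-0.97, 2.17], [0.19, 2.56], [-1.23, 4.37], [0.02, 3.11], [-2.88, 2.88]. Speed limits (rad/s): [2.39, 2.39, 3.01, 3.14, 3.14, 3.14].

### API

Orientations are given as a unit quaternion [w, x, y, z].
In Python, from plant import r gives the robot as it stands.
- The arm moves only by the tool step_arm, never from a script. Its argument "moves" is one flat list of numbers, 7 for each row, row after row: the shift along the tool's x, y, z in cm, then the turn, a rotation vector about the tool's x, y, z in rad, then the opening in per cent of the stroke, from 0 (shut) to 100 (fully open). A call has 1 to 10 rows; each row is the pose to reach, as a shift and turn from the pose commanded when the call began, along the tool's axes at that moment; what a row does not reach only later rows make up. A row lasts 1/8 s, in which the tool goes at most 62.5 mm and 10.7 degrees, less where a joint would pass 70% of its speed; a pose out of reach is approached as far as the arm can. A call with a gripper value outside its range is refused whole. The fingers move at their own pace and stop on an object; the grip force is fixed at half the most. Time passes only in rows, so rows that repeat a pose let the fingers close. It gives the time, the measured TCP pose, the force and the opening at its end, in the units of the state.
- r.observe(): the state, without advancing time (a new reading comes with each control period).
- r.camera(name): name is "scene" or "top" or "wrist"; returns a dict with "color" (420x560x3 uint8, red, green, blue), "z_map" (420x560 float32, mm along the optical axis (not along the pixel's ray), 0 where there is no reading), "fx", "fy", "cx", "cy" (pixels), "rvec" (rotation vector, rad) and "tvec" (3), from world to camera coordinates, as OpenCV has them. Camera axes: x right, y down, z forward; pixel columns grow to the right and rows downward; lengths in mm; the calibration is good to about 2 mm. The wrist camera is an equidistant fisheye: a pixel r from the principal point sees the ray r / f radians off the axis. A picture is of the moment at which its call begins.
- r.job_done(): hands the job in, once; it reports no verdict.
Trained networks look in the newest picture that a camera, given by its name, has taken for a name from the list of things; names that differ only in an ending like _2 or _b are one class to them, and where a whole thing is asked for, a point or a joint stands for the part that bears it (a point fixed in the world has none). Each returns a list of dicts, best first, with "p" (0 to 1); they miss things now and then, are a little off and sometimes report something else, mostly with a low value. They report only what shows in the picture. A call takes as long as a camera call. They do not tell look-alikes from the thing itself.
- r.recognise(camera, target): "xyz" ([x, y, z] in mm, in the coordinates of the camera as it stood for that picture, good to about 4 mm: the middle of the surface that is visible of it).
- r.landmark_of(camera, target): "xyz" ([x, y, z] in mm, in the coordinates of the camera as it stood for that picture, good to about 4 mm: a listed point, or the origin of a listed thing).
The state is a dict: "t": time; "qpos": joint angles; "qvel": joint speeds; "joint_torque": joint torques, N m; "position": TCP position; "eef_rot": TCP orientation; "contact_force": force on the tool from outside, world axes, zero at the start; "wrist_torque": the same for the moment, N m; "width": opening from 0.0 (shut) to 1.0 (fully open).
Only numpy, scipy, OpenCV 4.12 (cv2) and the standard library are available. Lean on these libraries where they do the work, as an engineer would, in place of code of your own. Each camera call takes 0.05 s, during which the arm holds its last target.

## Working session

There is one attempt and no reset: what is moved stays moved. The work goes in short steps, Python scripts to look and compute and a tool call to move; the robot and the scene stay as the last step left them, time stands still between calls to the robot, and variables do not carry over. Pictures are saved under pics/ and viewed, and the job is handed in when it is done.

Besides the shell and the picture viewer there is one more tool, called after "Emit:" as name(argument=value, ...), one argument or row to a line, values as JSON. step_arm: Moves the arm, as the interface text tells. Its arguments: {"type":"object","properties":{"moves":{"type":"array"}},"required":["moves"]}

```bash
ls; mkdir -p pics
cat > h.py <<'E'
import numpy as np, cv2
from plant import r
from scipy.spatial.transform import Rotation as R
def cam(n):
    c=r.camera(n); return c
def save(c,f,crop=None,s=1):
    im=c["color"][:,:,::-1]
    if crop: x0,y0,x1,y1=crop; im=im[y0:y1,x0:x1]
    if s!=1: im=cv2.resize(im,None,fx=s,fy=s,interpolation=cv2.INTER_CUBIC)
    cv2.imwrite(f,im)
def w(c,p):
    M=cv2.Rodrigues(np.array(c["rvec"],float))[0]; return M.T@(np.array(p,float)-np.array(c["tvec"],float).ravel())
def px(c,P):
    M=cv2.Rodrigues(np.array(c["rvec"],float))[0]; q=M@np.array(P,float)+np.array(c["tvec"],float).ravel()
    return c["fx"]*q[0]/q[2]+c["cx"],c["fy"]*q[1]/q[2]+c["cy"]
def cloud(c):
    z=c["z_map"].astype(float); v,u=np.indices(z.shape)
    p=np.stack([(u-c["cx"])/c["fx"]*z,(v-c["cy"])/c["fy"]*z,z],-1)
    M=cv2.Rodrigues(np.array(c["rvec"],float))[0]
    q=(p-np.array(c["tvec"],float).ravel())@M; q[z==0]=np.nan; return q
E
python3 - <<'E'
from h import *
for n in ["top","scene"]:
    c=cam(n); save(c,f"pics/{n}0.png"); 
    for t in ["carrier","balance_point","chuck_head","lock_pin","pin_hole","pin_holder","post_tip","stand","tin","tape_roll","bottle","fan"]:
        for d in r.landmark_of(n,t): P=w(c,d["xyz"]);print(n,t,round(d["p"],2),P.round(0),np.round(px(c,P)))
print(r.observe())
E
```

```text
pics
top carrier 0.83 [490. 156.  -4.] [272. 233.]
top balance_point 0.96 [486. 216.  34.] [251. 235.]
top chuck_head 0.75 [476. 356.   0.] [204. 238.]
top lock_pin 0.49 [661.  84.   9.] [297. 176.]
top pin_hole 0.92 [483. 300.  46.] [221. 236.]
top pin_hole 0.58 [773. 176.   2.] [266. 139.]
top pin_holder 0.78 [659.  84.   5.] [297. 176.]
top pin_holder 0.66 [479. 356.  -3.] [205. 237.]
top post_tip 0.78 [663. -36.  99.] [342. 170.]
top post_tip 0.77 [507.   9.  99.] [327. 227.]
top post_tip 0.5 [507.  12.   3.] [321. 228.]
top stand 0.87 [506.   7.   1.] [323. 228.]
top stand 0.59 [658. -32.   1.] [335. 177.]
top tin 0.77 [714. 284.  -1.] [230. 158.]
top tape_roll 0.9 [773. 172.   0.] [267. 139.]
top bottle 0.97 [786. -51.  -2.] [341. 135.]
top fan 0.63 [367. 260.  -1.] [237. 276.]
top fan 0.16 [789. -52.  -4.] [341. 134.]
scene carrier 0.93 [489. 155.   1.] [297. 252.]
scene carrier 0.29 [783. -53.   2.] [254. 153.]
scene balance_point 0.79 [490. 217.  34.] [282. 261.]
scene chuck_head 0.59 [474. 352.  -1.] [251. 315.]
scene lock_pin 0.67 [658.  87.   4.] [259. 203.]
scene pin_hol
[... 542 characters left out ...]
1.] [317. 311.]
{'t': 1.3, 'qpos': array([-1.50739088e+00,  3.12924333e-01,  1.49770372e+00, -1.76737560e-05,
        1.33101573e+00, -2.23374991e-01]), 'qvel': array([-0.00092019, -0.00099804,  0.00030487, -0.00042705, -0.00110074,
       -0.00147482]), 'joint_torque': array([ 2.00191258e-03, -4.02100253e+01, -2.52423799e+01,  6.95922459e-02,
        3.18659109e-02, -1.15266960e-05]), 'position': array([ 148.50123534, -503.56041021,  238.70631639]), 'eef_rot': array([-2.61684695e-05,  9.89736924e-01,  1.42901434e-01, -6.51397987e-06]), 'contact_force': array([ 0.12346738, -0.60465596,  0.36957873]), 'wrist_torque': array([-0.00572159,  0.0080506 ,  0.00604688]), 'width': 0.9990232228744017}
```

View pics.

View pics/top0.png

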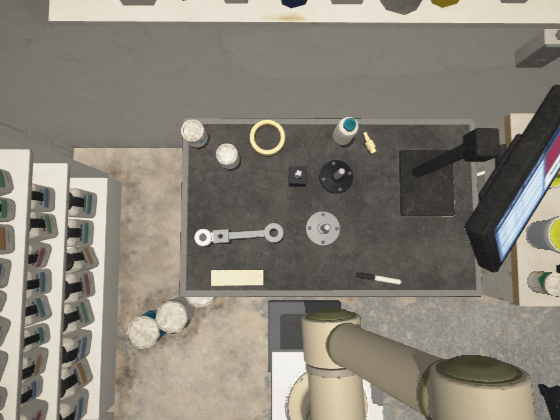

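View pics/scene0.png

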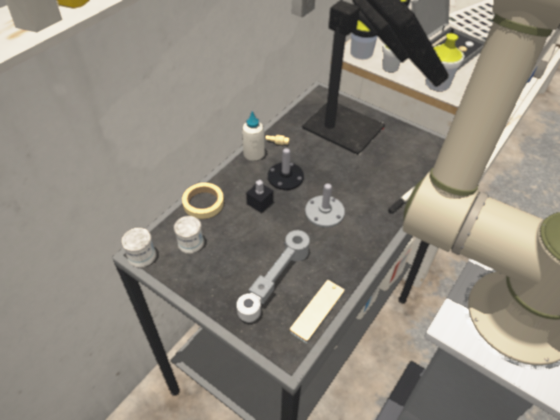

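Run:
```python
import cv2,numpy as np
a=cv2.imread('pics/top0.png')[120:260,180:380];b=cv2.imread('pics/scene0.png')[120:340,160:360]
cv2.imwrite('pics/cropt.png',cv2.resize(a,None,fx=4,fy=4,interpolation=2))
cv2.imwrite('pics/crops.png',cv2.resize(b,None,fx=2.7,fy=2.7,interpolation=2))
```

```text
(no output)
```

View pics/cropt.png

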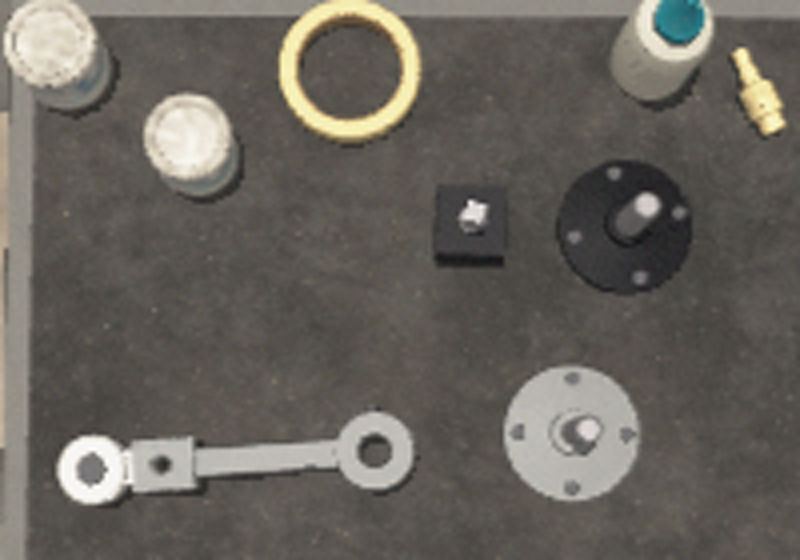

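View pics/crops.png

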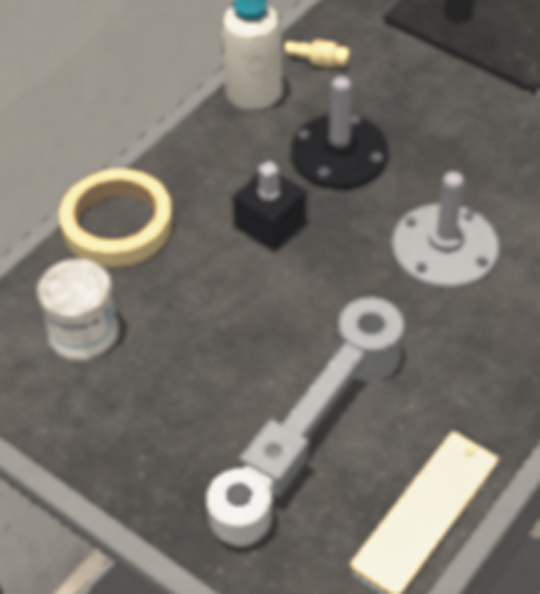

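Run:
```python
from h import *
P=[]
for n in ["top","scene"]:
    c=cam(n); q=cloud(c)
    np.save(n+".npy",q)
    p=q.reshape(-1,3); p=p[~np.isnan(p[:,0])]; P.append(p)
p=np.vstack(P)
m=(p[:,2]>110)&(p[:,0]>150)
p=p[m]
H={}
for a in p:
    k=(int(a[0]//100)*100,int(a[1]//100)*100); H.setdefault(k,[]).append(a[2])
for k in sorted(H):
    if len(H[k])>8 and k[0]<1200 and abs(k[1])<800: print(k,len(H[k]),int(min(H[k])),int(max(H[k])))
o=r.observe();print(o["t"],R.from_quat(np.roll(o["eef_rot"],-1)).as_matrix().round(3))
```

```text
(100, -500) 209 302 346
(100, -100) 590 211 609
(100, 0) 2519 141 304
(200, -200) 1625 511 680
(200, -100) 15964 177 676
(200, 0) 7247 154 403
(300, -600) 387 110 131
(300, -200) 1290 588 676
(300, -100) 602 186 666
(300, 0) 183 172 244
(400, -700) 48 160 222
(400, -600) 1032 110 224
(400, -500) 23 256 280
(400, -400) 1227 231 386
(400, -300) 2291 272 446
(500, -600) 259 110 220
(500, -500) 377 254 349
(500, -400) 1341 238 444
(500, -300) 2954 306 447
(600, -700) 29 132 223
(600, -600) 196 110 269
(600, -500) 485 257 412
(600, -400) 2614 263 445
(600, -300) 3606 110 440
(700, -600) 397 110 180
(700, -400) 630 415 445
(700, -100) 277 110 156
(800, -400) 58 545 563
(800, -300) 1737 545 571
(800, -200) 1739 543 580
(800, -100) 1703 115 599
(800, 0) 1690 545 576
(800, 100) 1691 545 582
(800, 200) 2318 544 574
(800, 300) 4078 545 616
(800, 400) 3437 545 615
(800, 500) 751 541 617
(900, -700) 284 110 178
(900, -600) 462 110 294
(900, -500) 3128 110 316
(900, -400) 2551 110 301
(900, -300) 3014 110 338
(900, -200) 3619 110 380
(900, -100) 4401 110 420
(900, 0) 5387 110 460
(900, 100) 6325 110 464
(900, 200) 7023 110 463
(900, 300) 8137 110 573
(900, 400) 7684 110 565
(900, 500) 3449 110 315
(900, 600) 1729 110 396
(900, 700) 1943 110 397
1.4 [[ 0.959  0.283 -0.   ]
 [ 0.283 -0.959 -0.   ]
 [-0.    -0.    -1.   ]]
```

Run:
```python
import numpy as np
for n in ["top","scene"]:
    p=np.load(n+".npy").reshape(-1,3); p=p[~np.isnan(p[:,0])]
    m=(p[:,2]>150)&(p[:,0]>330)&(p[:,0]<800)&(p[:,1]<-120)&(p[:,1]>-700); p=p[m]
    for x0 in range(330,800,50):
        s=p[(p[:,0]>=x0)&(p[:,0]<x0+50)]
        if len(s): print(n,x0,len(s),s.min(0).round(),s.max(0).round(), np.percentile(s[:,1],[5,95]))
```

```text
top 380 243 [ 401. -373.  233.] [ 430. -300.  326.] [-360.19707617 -304.53569624]
top 430 1107 [ 430. -574.  150.] [ 480. -226.  439.] [-563.52380961 -234.89938985]
top 480 1782 [ 480. -578.  150.] [ 530. -205.  446.] [-562.59592145 -215.33163494]
top 530 1625 [ 530. -579.  152.] [ 580. -227.  445.] [-436.82249203 -241.15905802]
top 580 1664 [ 580. -508.  257.] [ 630. -260.  446.] [-468.00890575 -275.46907479]
top 630 2755 [ 630. -592.  150.] [ 680. -253.  445.] [-436.04259026 -254.8495924 ]
top 680 1101 [ 680. -408.  151.] [ 730. -254.  446.] [-381.10902847 -255.32580445]
top 730 270 [ 730. -397.  417.] [ 774. -361.  440.] [-392.26506799 -366.36171104]
scene 380 391 [ 398. -355.  234.] [ 430. -294.  327.] [-341.53952349 -301.09014345]
scene 430 1408 [ 430. -645.  150.] [ 480. -219.  442.] [-593.17113637 -230.61573549]
scene 480 1117 [ 480. -621.  161.] [ 530. -203.  447.] [-586.0836643  -210.22221182]
scene 530 759 [ 530. -608.  165.] [ 580. -224.  447.] [-312.80863139 -237.22037608]
scene 580 406 [ 580. -395.  258.] [ 630. -257.  428.] [-352.7264427  -267.68331261]
scene 630 1548 [ 630. -700.  150.] [ 680. -248.  389.] [-333.2263083  -251.70154472]
scene 680 280 [ 680. -575.  151.] [ 729. -251.  384.] [-559.72600107 -251.91917137]
scene 730 137 [ 730. -579.  150.] [ 779. -543.  181.] [-571.40022206 -547.45117513]
```

Emit:
step_arm(
  moves=[2.7, -4.5, 0, 0, 0, 0, 100, 5.4, -9, 0, 0, 0, 0, 100, 8, -13.5, 0, 0, 0, 0, 100, 10.7, -18, 0, 0, 0, 0, 100, 15, -21.9, 0, 0, 0, 0, 100, 19.8, -25.8, 0, 0, 0, 0, 100, 24.5, -29.6, 0, 0, 0, 0, 100, 28.5, -33, 0, 0, 0, 0, 100, 33, -36.5, 0, 0, 0, 0, 100, 37.5, -39.5, 0, 0, 0, 0, 100],
)

```text
t: 2.65
position: [397.3, -16.7, 239.1]
eef_rot: [0.0, 0.99, 0.143, 0.0]
contact_force: [0.3, -0.9, 0.2]
width: 0.999
```

Emit:
step_arm(
  moves=[5.6, -0.6, 0.5, 0, 0, 0, 100, 11.2, -1.1, 1, 0, 0, 0, 100, 16.8, -1.7, 2, 0, 0, 0, 100, 22.3, -2.2, 3, 0, 0, 0, 100, 27.3, -2.8, 4, 0, 0, 0, 100, 27.3, -2.8, 4, 0, 0, 0, 100],
)

```text
t: 3.4
position: [651.4, 86.6, 195.5]
eef_rot: [-0.0, 0.99, 0.144, -0.002]
contact_force: [-0.8, -0.3, -0.7]
width: 1.001
```

```bash
cat >> h.py <<'E'
def wray(c,u,v):
    x=(u-c["cx"])/c["fx"]; y=(v-c["cy"])/c["fy"]; th=np.hypot(x,y); s=np.sin(th)/th if th>1e-9 else 1
    d=np.array([x*s,y*s,np.cos(th)])
    M=cv2.Rodrigues(np.array(c["rvec"],float))[0]
    return -M.T@np.array(c["tvec"],float).ravel(), M.T@d
def wat(c,u,v,z):
    o,d=wray(c,u,v); return o+d*(z-o[2])/d[2]
def wpx(c,P):
    M=cv2.Rodrigues(np.array(c["rvec"],float))[0]; q=M@np.array(P,float)+np.array(c["tvec"],float).ravel()
    th=np.arctan2(np.hypot(q[0],q[1]),q[2]); ph=np.arctan2(q[1],q[0])
    return c["cx"]+c["fx"]*th*np.cos(ph),c["cy"]+c["fy"]*th*np.sin(ph)
def rectify(c,z,x0,x1,y0,y1,mm=0.25):
    # orthographic view of the plane height z : image col=+x.. row=+y
    xs=np.arange(x0,x1,mm); ys=np.arange(y0,y1,mm); X,Y=np.meshgrid(xs,ys)
    M=cv2.Rodrigues(np.array(c["rvec"],float))[0]
    q=np.stack([X,Y,np.full_like(X,z)],-1)@M.T+np.array(c["tvec"],float).ravel()
    th=np.arctan2(np.hypot(q[...,0],q[...,1]),q[...,2]); ph=np.arctan2(q[...,1],q[...,0])
    u=c["cx"]+c["fx"]*th*np.cos(ph); v=c["cy"]+c["fy"]*th*np.sin(ph)
    return cv2.remap(c["color"][:,:,::-1].copy(),u.astype(np.float32),v.astype(np.float32),cv2.INTER_CUBIC)
E
python3 - <<'E'
from h import *
import pickle
c=cam("wrist"); pickle.dump(c,open("w1.pkl","wb")); save(c,"pics/w1.png")
o=r.observe();print(o["t"],o["position"])
for t in ["lock_pin","pin_holder"]:
    for d in r.landmark_of("wrist",t): P=w(c,d["xyz"]);print(t,round(d["p"],2),P.round(0),np.round(wpx(c,P)))
print("cam pos",wray(c,c["cx"],c["cy"]), c["fx"])
E
```

```text
3.45 [650.5316026   85.88478422 197.04036437]
lock_pin 0.89 [656.  87.   4.] [279. 176.]
pin_holder 0.87 [658.  84.  -3.] [282. 174.]
pin_holder 0.67 [479. 355.  -0.] [ 58. 246.]
cam pos (array([732.28764302, 110.34289776, 340.68226393]), array([-0.31089808, -0.09023263, -0.94615034])) 325.19226210127806
```

View pics/w1.png

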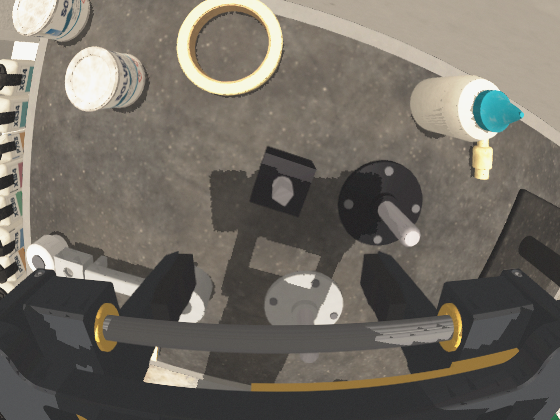

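Run:
```python
from h import *
import pickle
c=pickle.load(open("w1.pkl","rb"))
a=rectify(c,80,610,710,35,135,0.25); b=rectify(c,46,610,710,35,135,.25)
for im in (a,b):
    for k in range(0,400,40): cv2.line(im,(k,0),(k,6),(0,255,255),1); cv2.line(im,(0,k),(6,k),(0,255,255),1)
    cv2.line(im,(200,0),(200,15),(0,0,255),1); cv2.line(im,(0,200),(15,200),(0,0,255),1)
cv2.imwrite("pics/r1.png",np.hstack([a,b]))
```

```text
(no output)
```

View pics/r1.png

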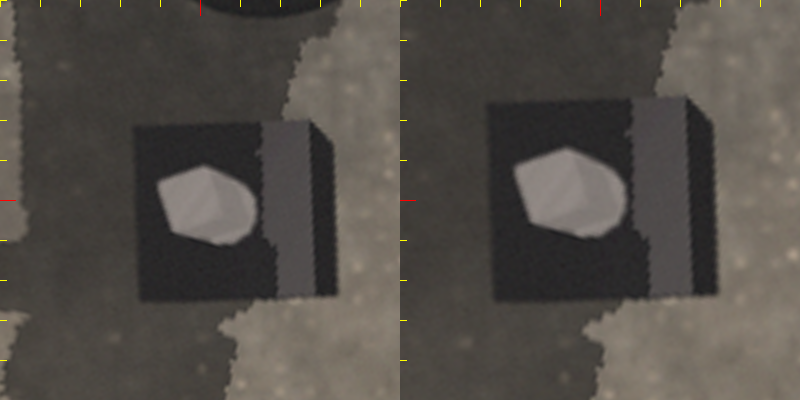

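Emit:
step_arm(
  moves=[0.1, 0.05, 1, 0, 0, -0.18, 100, 0.3, 0.1, 3, 0, 0, -0.36, 100, 0.5, 0.15, 5.5, 0, 0, -0.54, 100, 0.65, 0.23, 8, 0, 0, -0.72, 100, 0.65, 0.23, 10, 0, 0, -0.91, 80, 0.65, 0.23, 12, 0, 0, -0.91, 60, 0.65, 0.23, 13.5, 0, 0, -0.91, 50, 0.65, 0.23, 14.5, 0, 0, -0.91, 50, 0.65, 0.23, 14.5, 0, 0, -0.91, 50],
)

```text
t: 4.68
position: [657.0, 84.9, 53.6]
eef_rot: [-0.0, 0.826, 0.563, -0.0]
contact_force: [-0.5, -0.8, 0.8]
width: 0.5
```

Run:
```python
from h import *
import pickle
c=cam("wrist"); pickle.dump(c,open("w2.pkl","wb")); save(c,"pics/w2.png")
o=r.observe();print(o["t"],o["position"],o["contact_force"],o["qpos"].round(3))
```

```text
4.725 [657.37746233  85.02207921  54.20032002] [-0.19855112 -0.10582803 -0.22149878] [-0.048  0.79   1.232  0.     1.119  0.326]
```

View pics/w2.png

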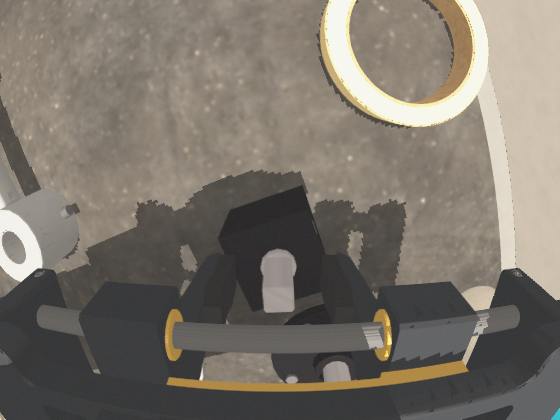

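Emit:
step_arm(
  moves=[0, 0, 0, 0, 0, 0, 10, 0, 0, 0, 0, 0, 0, 0, 0, 0, 0, 0, 0, 0, 0, 0, 0, 0, 0, 0, 0, 0, 0, 0, 0, 0, 0, 0, 0],
)

```text
t: 5.35
position: [657.3, 85.1, 53.9]
eef_rot: [0.0, 0.826, 0.563, 0.0]
contact_force: [-0.8, -0.4, 1.6]
width: 0.154
```

Emit:
step_arm(
  moves=[0, 0, -2, 0, 0, 0, 0, 0, 0, -6, 0, 0, 0, 0, 0, 0, -10, 0, 0, 0, 0, 2.8, -4.8, -10, 0, 0, 0, 0, 5.5, -9.6, -10, 0, 0, 0, 0, 8.3, -14.5, -10, 0, 0, 0, 0, 11.1, -19.3, -10, 0, 0, 0, 0, 13.8, -24.1, -10, 0, 0, 0, 0, 13.8, -24.1, -10, 0, 0, 0, 0],
)

```text
t: 6.48
position: [481.5, 304.0, 155.3]
eef_rot: [-0.0, 0.825, 0.565, 0.001]
contact_force: [0.1, -0.5, 0.5]
width: 0.155
```

Run:
```python
from h import *
import pickle
c=cam("wrist"); pickle.dump(c,open("w3.pkl","wb")); save(c,"pics/w3.png")
o=r.observe();print(o["t"],o["position"],o["contact_force"],o["width"])
for t in ["pin_hole","balance_point","carrier","chuck_head"]:
    for d in r.landmark_of("wrist",t): P=w(c,d["xyz"]);print(t,round(d["p"],2),P.round(1),np.round(wpx(c,P)))
a=rectify(c,50,440,530,260,350,0.2)
for k in range(0,450,50): cv2.line(a,(k,0),(k,6),(0,255,255),1); cv2.line(a,(0,k),(6,k),(0,255,255),1)
cv2.imwrite("pics/r3.png",a)
```

```text
6.525 [482.86308084 302.60692419 155.06878335] [ 0.46816359 -1.02363001 -1.36636589] 0.15395224209297834
pin_hole 0.56 [483.3 311.8  47.1] [276. 196.]
chuck_head 0.88 [477.1 355.6   2.2] [253. 142.]
```

View pics/w3.png

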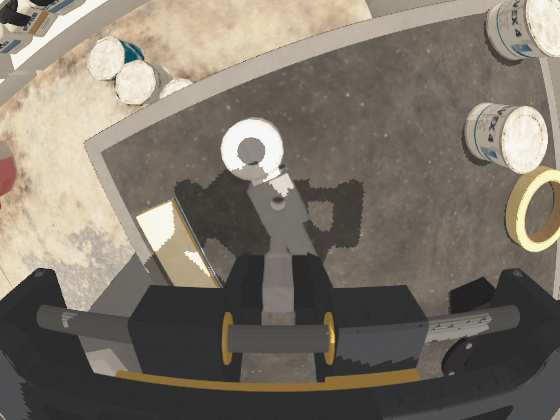

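View pics/r3.png

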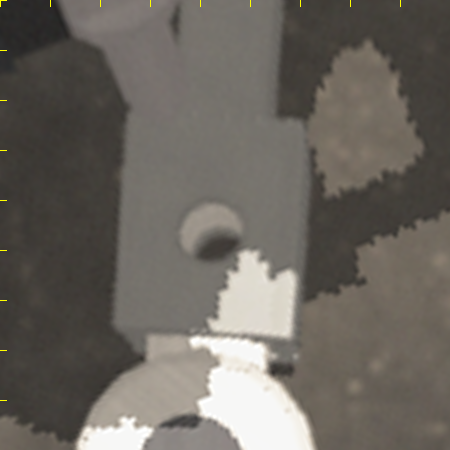

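Run:
```python
from h import *
import pickle
c=pickle.load(open("w3.pkl","rb"))
a=rectify(c,50,467,497,290,320,0.06)
for k in range(0,500,50): cv2.line(a,(k,0),(k,6),(0,255,255),1); cv2.line(a,(0,k),(6,k),(0,255,255),1)
cv2.imwrite("pics/r3b.png",cv2.convertScaleAbs(a,alpha=1.6))
im=c["color"][:,:,::-1][180:330,220:340]
cv2.imwrite("pics/r3c.png",cv2.resize(cv2.convertScaleAbs(im,alpha=1.6),None,fx=4,fy=4,interpolation=2))
for z in (105,110): print(wpx(c,[482.9,302.6,z]))
print(wpx(c,[482.2,306.2,50]))
```

```text
(np.float64(280.6426712037949), np.float64(233.9044264821427))
(np.float64(280.7144841392121), np.float64(236.99090328591956))
(np.float64(277.61275066604685), np.float64(203.47722070644207))
```

View pics/r3b.png

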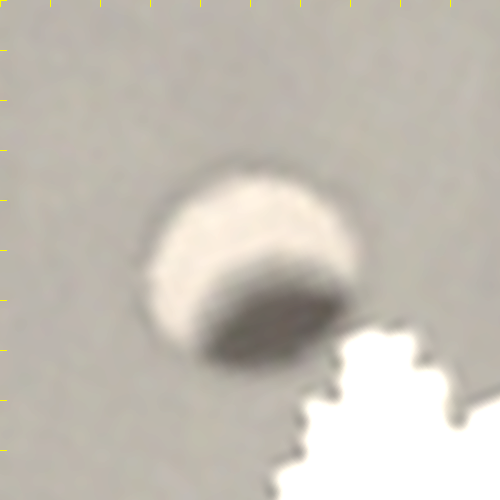

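View pics/r3c.png

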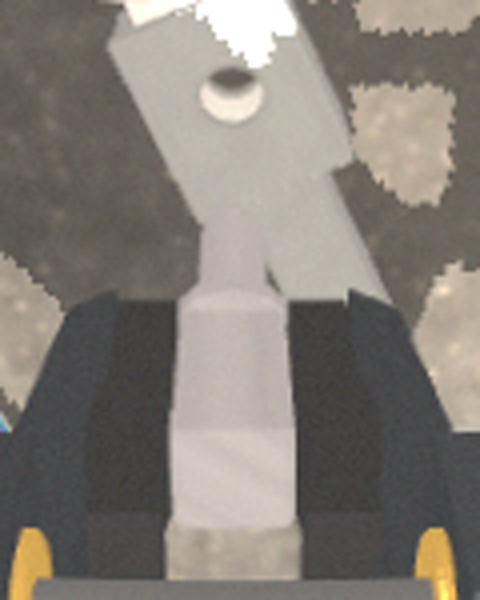

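Run:
```python
from h import *
import pickle
c=pickle.load(open("w3.pkl","rb"))
T=np.array([482.7,302.8]); zt=155.1-48
im=c["color"][:,:,::-1][180:330,220:340]; s=5
A=cv2.resize(cv2.convertScaleAbs(im,alpha=1.6),None,fx=s,fy=s,interpolation=2)
def circ(rad,z,col):
    for t in np.linspace(0,2*np.pi,120):
        u,v=wpx(c,[T[0]+rad*np.cos(t),T[1]+rad*np.sin(t),z])
        cv2.circle(A,(int((u-220+.5)*s),int((v-180+.5)*s)),1,col,-1)
circ(9.5,zt+40,(0,255,0)); circ(9.5,zt+44,(0,255,255)); circ(5,zt+6,(0,0,255)); circ(3.5,zt,(255,0,0))
cv2.imwrite("pics/r3d.png",A)
p=np.array(wpx(c,[482.15,306.3,50])); print(p)
for d in [(2.2,0),(0,2.2)]: print(wat(c,*(p+d),50)-[482.15,306.3,50])
```

```text
[277.51066937 203.38905703]
[ 1.66303495 -0.64500321  0.        ]
[-0.67944724 -1.7521446   0.        ]
```

View pics/r3d.png

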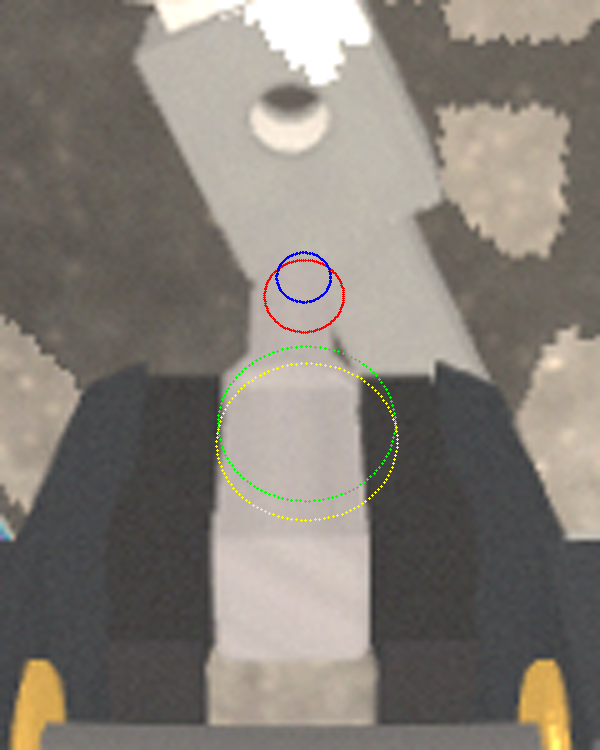

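Run:
```python
from h import *
for i in range(3):
    o=r.observe();print(o["t"],o["position"],o["eef_rot"]); cam("wrist")
```

```text
6.725 [484.23315498 300.68872938 154.06459417] [1.30721418e-04 8.26679223e-01 5.62673420e-01 2.57737042e-04]
6.775 [484.13241273 300.71152068 153.86015435] [5.50262389e-05 8.26697175e-01 5.62647108e-01 9.36954633e-05]
6.825 [484.0317753  300.7652499  153.79102218] [3.77593863e-05 8.26680858e-01 5.62671091e-01 2.87467379e-05]
```

Emit:
step_arm(
  moves=[0.2, -0.2, 1.5, 0, 0, 0, 0, 0.45, -0.37, 3.2, 0, 0, 0, 0, 0.45, -0.37, 3.8, 0, 0, 0, 0, 0.45, -0.37, 3.8, 0, 0, 0, 0, 0.45, -0.37, 3.8, 0, 0, 0, 0, 0.45, -0.37, 3.8, 0, 0, 0, 0],
)

```text
t: 7.62
position: [481.8, 307.2, 116.2]
eef_rot: [0.0, 0.826, 0.563, 0.0]
contact_force: [0.1, -0.4, -0.2]
width: 0.155
```

```bash
cat > look.py <<'E'
from h import *
import pickle,sys
tag=sys.argv[1]
o=r.observe(); c=cam("wrist"); pickle.dump(c,open(f"{tag}.pkl","wb"))
print(o["t"],o["position"].round(2),o["eef_rot"].round(4),o["contact_force"].round(1))
T=o["position"][:2]; zt=o["position"][2]-48
x0,y0,wd,hd=[int(a) for a in sys.argv[2:6]] if len(sys.argv)>5 else (210,170,150,120)
im=c["color"][:,:,::-1][y0:y0+hd,x0:x0+wd]; s=5
A=cv2.resize(cv2.convertScaleAbs(im,alpha=1.5),None,fx=s,fy=s,interpolation=2)
def circ(X,rad,z,col):
    for t in np.linspace(0,2*np.pi,90):
        u,v=wpx(c,[X[0]+rad*np.cos(t),X[1]+rad*np.sin(t),z])
        cv2.circle(A,(int((u-x0+.5)*s),int((v-y0+.5)*s)),1,col,-1)
circ(T,9.5,zt+40,(0,255,0)); circ(T,5,zt+6,(0,0,255)); circ([float(sys.argv[6]),float(sys.argv[7])] if len(sys.argv)>7 else [482.2,306.3],6.5,50,(255,0,0))
cv2.imwrite(f"pics/{tag}.png",A)
E
python3 look.py w4
```

```text
7.625 [481.76 307.2  116.17] [1.000e-04 8.263e-01 5.633e-01 4.000e-04] [ 0.1 -0.4 -0.2]
```

View pics/w4.png

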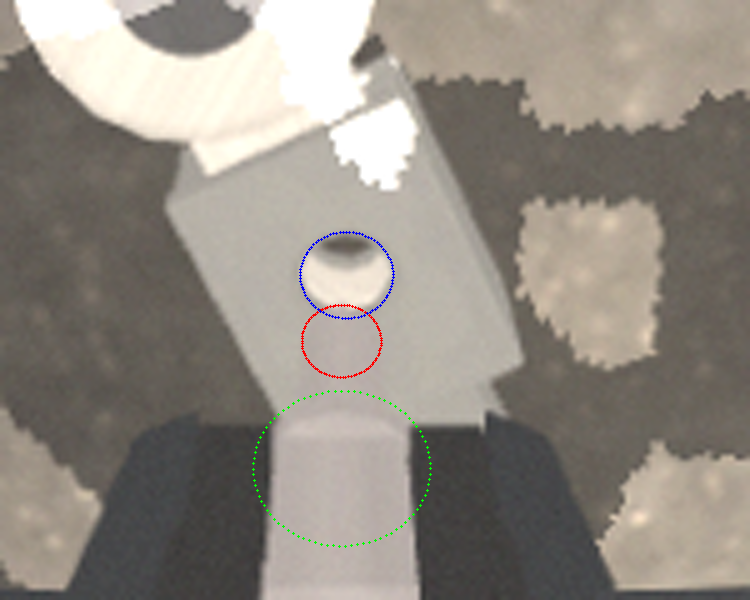

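Emit:
step_arm(
  moves=[-0.04, 0.1, 0.6, 0, 0, 0, 0, -0.04, 0.1, 1, 0, 0, 0, 0, -0.04, 0.1, 1, 0, 0, 0, 0, -0.04, 0.1, 1, 0, 0, 0, 0],
)

```text
t: 8.18
position: [482.3, 306.4, 105.7]
eef_rot: [0.0, 0.826, 0.563, 0.0]
contact_force: [-0.4, -0.3, -0.2]
width: 0.159
```

```bash
python3 look.py w5
```

```text
8.175 [482.35 306.43 105.75] [0.     0.8262 0.5633 0.    ] [-0.4 -0.3 -0.2]
```

View pics/w5.png

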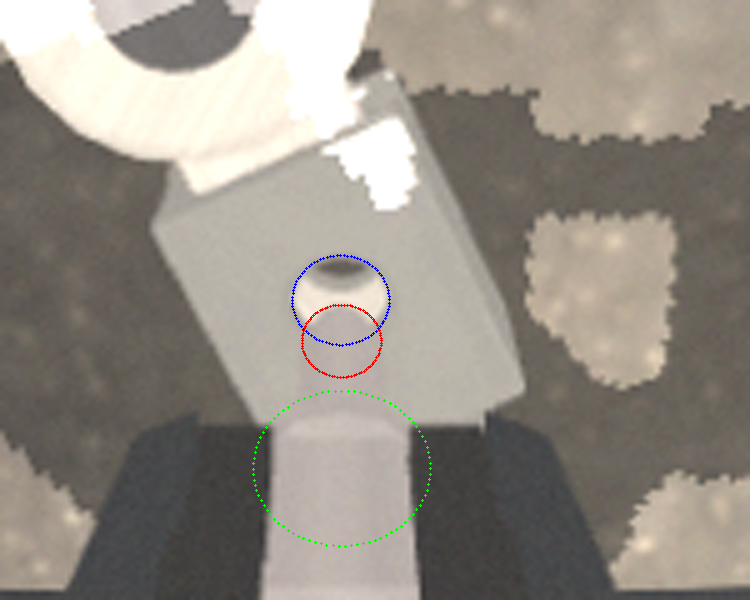

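Run:
```python
from h import *
import pickle
c=pickle.load(open("w5.pkl","rb")); T=[482.35,306.43]; zt=105.75-48
x0,y0=255,215
im=c["color"][:,:,::-1][y0:y0+60,x0:x0+45]; s=10
A=cv2.resize(im,None,fx=s,fy=s,interpolation=2)
A=cv2.convertScaleAbs(A,alpha=2.2,beta=-110)
B=A.copy()
def circ(X,rad,z,col):
    for t in np.linspace(0,2*np.pi,90):
        u,v=wpx(c,[X[0]+rad*np.cos(t),X[1]+rad*np.sin(t),z])
        cv2.circle(A,(int((u-x0+.5)*s),int((v-y0+.5)*s)),1,col,-1)
circ(T,9.5,zt+40,(0,255,0));circ(T,9.5,zt+44,(0,255,255)); circ(T,5,zt+6,(0,0,255)); circ(T,3,zt,(255,0,255));circ([482.2,306.3],6.5,50,(255,0,0))
cv2.imwrite("pics/w5z.png",np.hstack([B,A])[:600,:])
```

```text
(no output)
```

View pics/w5z.png

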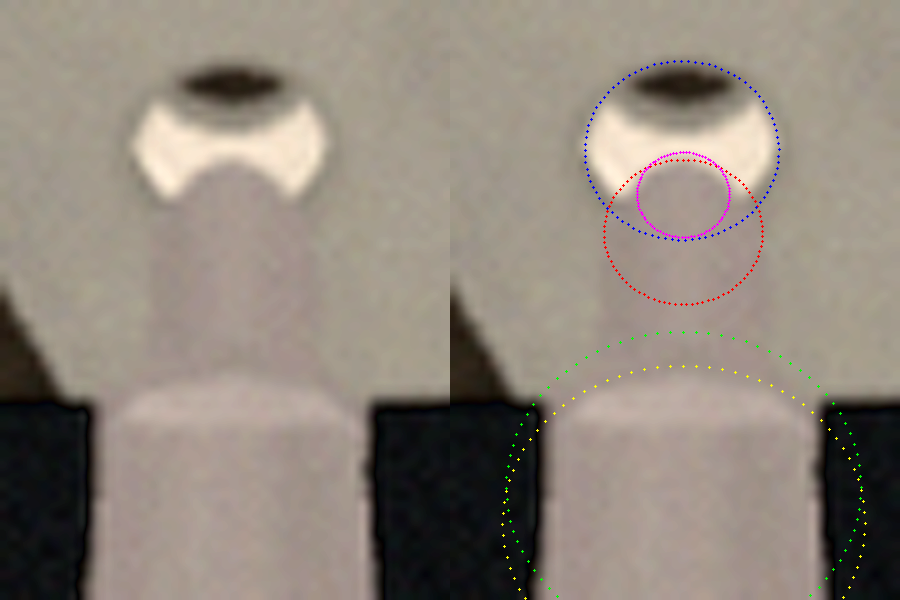

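Emit:
step_arm(
  moves=[0.03, 0, 0.8, 0, 0, 0, 0, 0.03, 0, 1.6, 0, 0, 0, 0, 0.03, 0, 2.2, 0, 0, 0, 0, 0.03, 0, 2.2, 0, 0, 0, 0],
)

```text
t: 8.72
position: [482.2, 306.6, 83.1]
eef_rot: [-0.0, 0.826, 0.563, -0.001]
contact_force: [-0.0, 0.5, -0.1]
width: 0.152
```

Emit:
step_arm(
  moves=[0, 0, 0.6, 0, 0, 0, 0, 0, 0, 1.2, 0, 0, 0, 0, 0, 0, 1.8, 0, 0, 0, 0, 0, 0, 2.2, 0, 0, 0, 0, 0, 0, 2.3, 0, 0, 0, 0, 0, 0, 2.3, 0, 0, 0, 0],
)

```text
t: 9.48
position: [482.5, 306.7, 60.8]
eef_rot: [0.0, 0.826, 0.563, 0.0]
contact_force: [0.6, 0.2, -0.0]
width: 0.157
```

```bash
python3 look.py w6
```

```text
9.475 [482.51 306.71  60.8 ] [0.000e+00 8.262e-01 5.633e-01 1.000e-04] [ 0.6  0.2 -0. ]
```

View pics/w6.png

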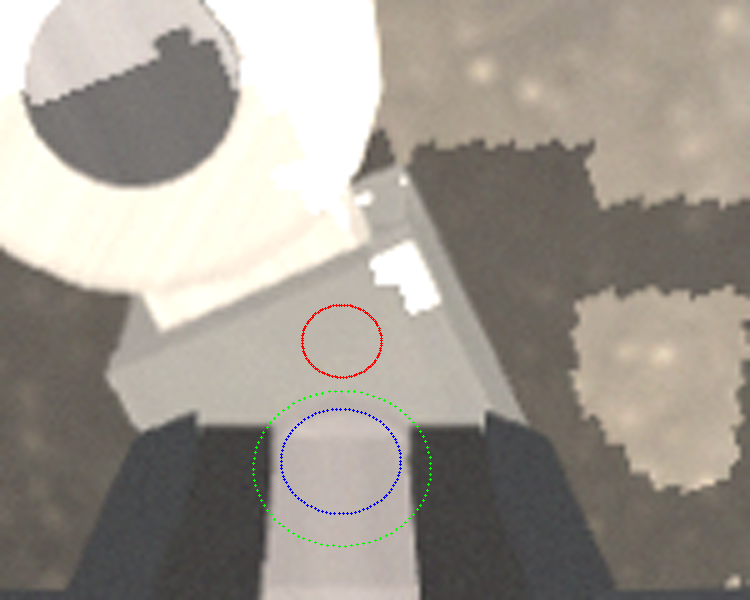

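Emit:
step_arm(
  moves=[0, 0, 0.15, 0, 0, 0, 0, 0, 0, 0.25, 0, 0, 0, 0, 0, 0, 0.3, 0, 0, 0, 0, 0, 0, 0.3, 0, 0, 0, 0],
)

```text
t: 10.02
position: [482.4, 306.7, 57.7]
eef_rot: [-0.0, 0.826, 0.563, 0.0]
contact_force: [0.2, 0.3, -0.1]
width: 0.156
```

Emit:
step_arm(
  moves=[0, 0, 0.07, 0, 0, 0, 0, 0, 0, 0.07, 0, 0, 0, 0, 0, 0, 0.07, 0, 0, 0, 20, 0, 0, 0.07, 0, 0, 0, 35, 0, 0, 0.07, 0, 0, 0, 50, 0, 0, 0.07, 0, 0, 0, 60],
)

```text
t: 10.78
position: [482.4, 306.7, 56.9]
eef_rot: [-0.0, 0.826, 0.563, -0.0]
contact_force: [0.2, -0.8, 0.9]
width: 0.518
```

```bash
python3 look.py w7
python3 - <<'E'
import pickle,cv2
c=pickle.load(open('w7.pkl','rb')); cv2.imwrite('pics/w7f.png',c["color"][:,:,::-1])
E
```

```text
10.775 [482.39 306.71  56.95] [-0.000e+00  8.262e-01  5.633e-01 -1.000e-04] [ 0.2 -0.8  0.9]
```

View pics/w7f.png

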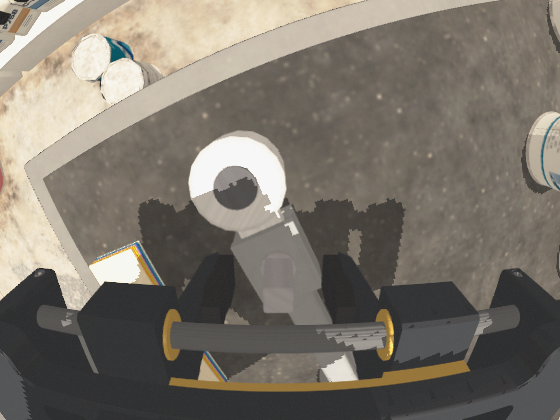

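View pics/w7.png

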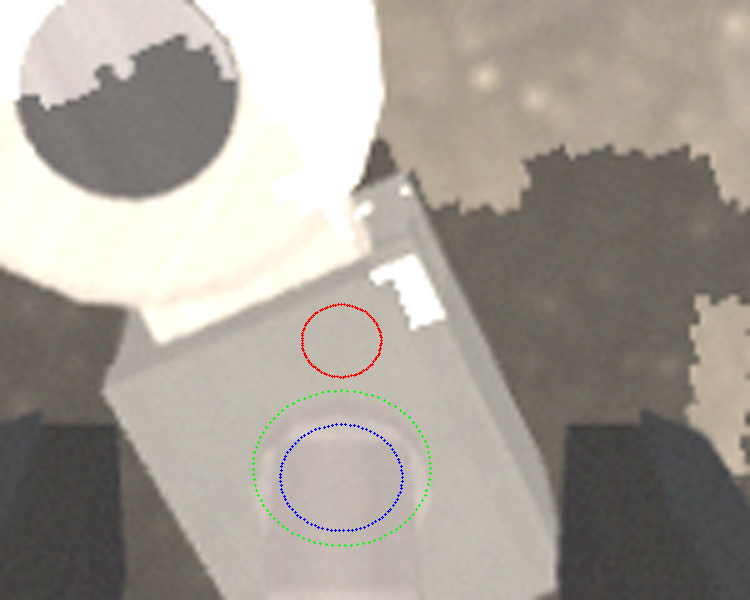

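Emit:
step_arm(
  moves=[0, 0, -1.5, 0, 0, 0, 80, 0, 0, -5, 0, 0, 0, 100, 0, 0, -9, 0, 0, 0, 100, -2.8, 1.2, -9.5, 0, 0, -0.14, 100, -5.6, 2.5, -9.5, 0, 0, -0.28, 100, -8.14, 3.71, -9.5, 0, 0, -0.43, 100, -8.14, 3.71, -9.5, 0, 0, -0.43, 100, -8.14, 3.71, -9.5, 0, 0, -0.43, 100, -8.14, 3.71, -9.5, 0, 0, -0.43, 100],
)

```text
t: 11.95
position: [487.1, 218.2, 152.2]
eef_rot: [0.0, 0.687, 0.727, 0.0]
contact_force: [-0.3, -0.3, 0.1]
width: 0.997
```

Run:
```python
from h import *
import pickle
o=r.observe();print(o["t"],o["position"],o["eef_rot"],o["qpos"].round(2))
c=cam("wrist"); pickle.dump(c,open("w8.pkl","wb")); save(c,"pics/w8.png")
for n in ["wrist"]:
  for t in ["pin_hole","balance_point","carrier","chuck_head","lock_pin"]:
    for d in r.landmark_of(n,t): P=w(c,d["xyz"]);print(t,round(d["p"],2),P.round(1),np.round(wpx(c,P)))
a=rectify(c,46,410,560,130,380,0.4)
for k in range(0,700,25): cv2.line(a,(k,0),(k,6),(0,255,255),1); cv2.line(a,(0,k),(6,k),(0,255,255),1)
cv2.imwrite("pics/r8.png",a[:600])
c2=cam("scene"); save(c2,"pics/s8.png",(200,210,380,340),4)
```

```text
11.95 [487.13271865 218.18179044 152.21748883] [2.77049879e-05 6.87160658e-01 7.26505478e-01 1.43914211e-04] [0.2  0.41 1.59 0.   1.14 0.15]
pin_hole 0.77 [480.4 308.4  51.5] [275.  92.]
carrier 0.81 [492.3 153.2   0.9] [279. 252.]
chuck_head 0.9 [478.7 356.2  -0.8] [277.  42.]
lock_pin 0.69 [482.5 308.1   9. ] [278.  94.]
lock_pin 0.33 [484.9 220.5  35.5] [275. 199.]
```

View pics/w8.png

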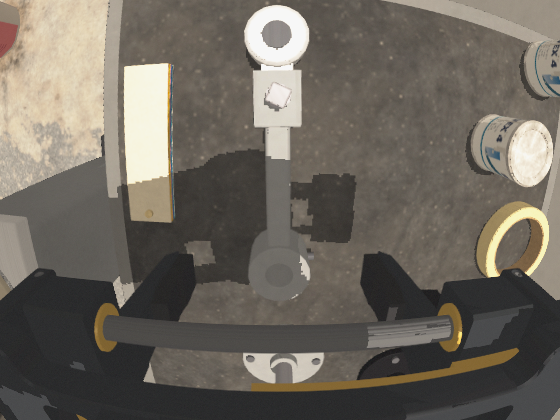

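View pics/r8.png

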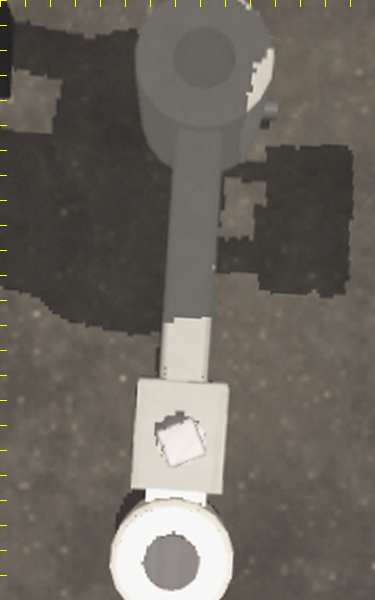

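View pics/s8.png

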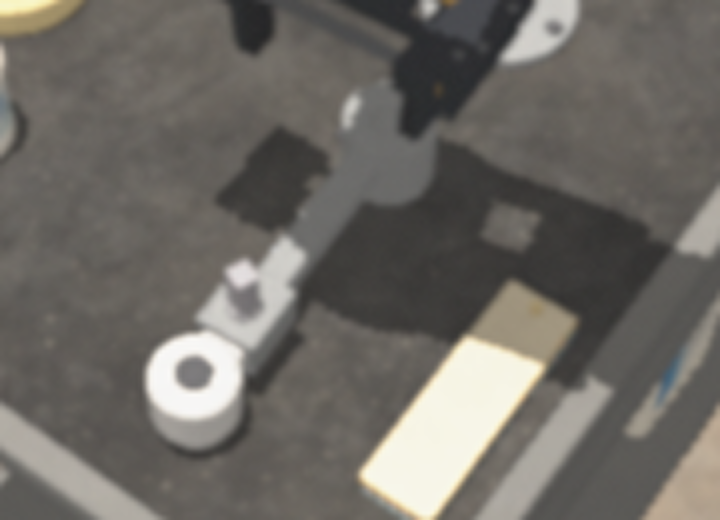

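Emit:
step_arm(
  moves=[0.05, 0, 4, 0, 0, -0.01, 100, 0.05, 0, 8, 0, 0, -0.01, 90, -0.05, 0, 11, 0, 0, -0.01, 75, -0.1, 0, 12.8, 0, 0, -0.01, 60, -0.1, 0, 13.3, 0, 0, -0.01, 55, -0.1, 0, 13.3, 0, 0, -0.01, 50, -0.1, 0, 13.3, 0, 0, -0.01, 50],
)

```text
t: 13.18
position: [487.7, 216.5, 19.9]
eef_rot: [0.0, 0.683, 0.73, 0.001]
contact_force: [0.2, -0.3, 0.3]
width: 0.501
```

Run:
```python
from h import *
import pickle
o=r.observe();print(o["t"],o["position"],o["eef_rot"],o["contact_force"])
c=cam("wrist"); pickle.dump(c,open("w9.pkl","wb")); save(c,"pics/w9.png")
```

```text
13.175 [487.74771956 216.51811089  19.85405461] [4.22134139e-04 6.83378167e-01 7.30064193e-01 6.13171129e-04] [ 0.19556893 -0.25015533  0.29236326]
```

View pics/w9.png

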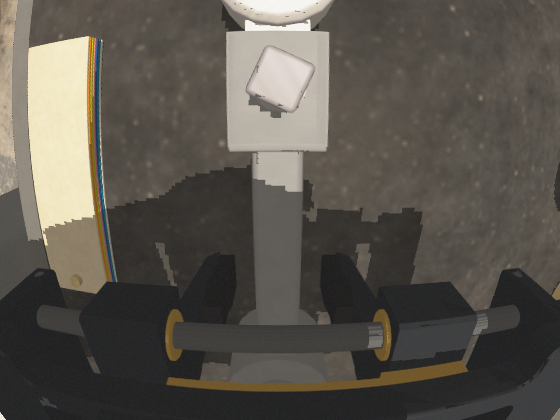

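Emit:
step_arm(
  moves=[0, 0, 0, 0, 0, 0, 30, 0, 0, 0, 0, 0, 0, 10, 0, 0, 0, 0, 0, 0, 0, 0, 0, 0, 0, 0, 0, 0, 0, 0, 0, 0, 0, 0, 0, 0, 0, 0, 0, 0, 0, 0],
)

```text
t: 13.98
position: [487.4, 216.4, 19.2]
eef_rot: [0.0, 0.683, 0.73, 0.0]
contact_force: [-0.3, -0.0, 2.9]
width: 0.221
```

Emit:
step_arm(
  moves=[0, 0, -0.5, 0, 0, 0, 0, 0, 0, -1, 0, 0, 0, 0, 0, 0, -1.5, 0, 0, 0, 0, 0, 0, -2, 0, 0, 0, 0, 0, 0, -2, 0, 0, 0, 0, 0, 0, -2, 0, 0, 0, 0],
)

```text
t: 14.72
position: [487.1, 216.3, 38.9]
eef_rot: [-0.0, 0.683, 0.73, -0.0]
contact_force: [-0.8, -0.6, -6.3]
width: 0.226
```

Run:
```python
from h import *
import pickle
o=r.observe();print(o["t"],o["position"],o["contact_force"],o["wrist_torque"],o["width"])
c=cam("wrist"); pickle.dump(c,open("w10.pkl","wb")); save(c,"pics/w10.png")
c2=cam("scene"); save(c2,"pics/s10.png",(200,190,380,340),4)
```

```text
14.725 [487.14442119 216.33564506  38.90064364] [-0.76255146 -0.5717936  -6.30756744] [-0.01907909 -0.05600136 -0.01283324] 0.22597782713051692
```

View pics/w10.png

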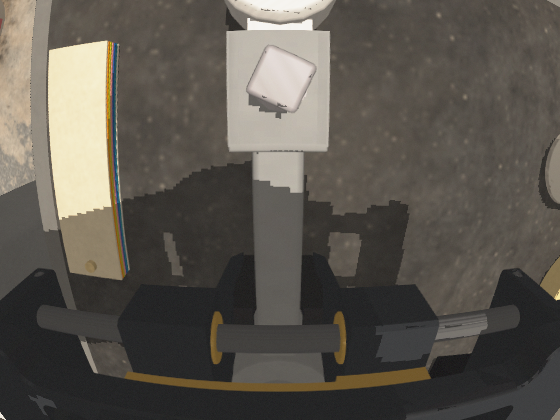

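View pics/s10.png

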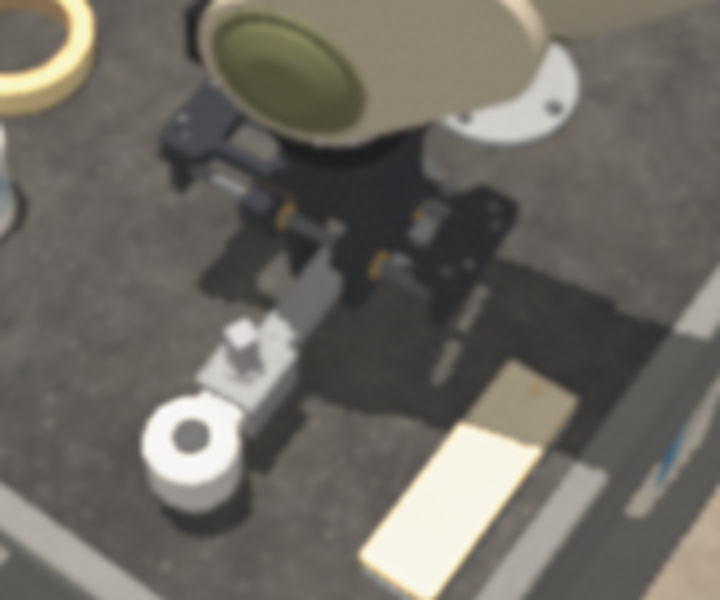

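Run:
```python
import numpy as np
for n in ["top","scene"]:
    p=np.load(n+".npy").reshape(-1,3); p=p[~np.isnan(p[:,0])]
    m=(np.hypot(p[:,0]-506,p[:,1]-9)<30)&(p[:,2]>93)&(p[:,2]<110); s=p[m]; print(n,len(s),s.mean(0),np.ptp(s,0), (s.max(0)+s.min(0))/2)
    m=(np.hypot(p[:,0]-506,p[:,1]-9)<58)&(p[:,2]>6)&(p[:,2]<30); s=p[m]; print(n,"base",len(s),(s.max(0)+s.min(0))/2,np.ptp(s,0),np.median(s[:,2]))
```

```text
top 40 [506.14092606  10.09069018  98.03306396] [16.35578256 17.08360803 12.36655145] [506.20469994  10.72280968 100.01267519]
top base 828 [507.63000993   9.11841544  16.43939272] [96.88507485 97.39721628 20.86615049] 11.189931438576242
scene 48 [503.88574847  13.48587131  99.64234757] [17.93097716 21.81185582 11.00466772] [504.76854399  13.24428264  98.95621709]
scene base 864 [505.82779394  12.09976285  17.76313739] [102.68059038 100.75782155  23.2335734 ] 13.48760957200742
```

Emit:
step_arm(
  moves=[0, 0, -1.5, 0, 0, 0, 0, 0, 0, -4, 0, 0, 0, 0, 0, 0, -7.5, 0, 0, 0, 0, 0, 0, -10.5, 0, 0, 0, 0, 0, 0, -12, 0, 0, 0, 0, 0, 0, -12.2, 0, 0, 0, 0, 0, 0, -12.2, 0, 0, 0, 0],
)

```text
t: 15.7
position: [486.8, 216.2, 160.1]
eef_rot: [-0.001, 0.683, 0.73, -0.001]
contact_force: [-1.0, 0.4, -7.8]
width: 0.224
```

Emit:
step_arm(
  moves=[-1.5, 0.05, 0, 0, 0, 0, 0, -4, 0.1, 0, 0, 0, 0, 0, -7, 0.2, 0, 0, 0, 0, 0, -10, 0.3, 0, 0, 0, 0, 0, -12.7, 0.4, 0, 0, 0, 0, 0, -14.2, 0.45, 0, 0, 0, 0, 0, -14.7, 0.45, 0, 0, 0, 0, 0, -14.7, 0.45, 0, 0, 0, 0, 0, -14.7, 0.45, 0, 0, 0, 0, 0],
)

```text
t: 16.82
position: [501.3, 70.6, 161.0]
eef_rot: [-0.0, 0.683, 0.73, 0.0]
contact_force: [-0.4, -0.2, -7.8]
width: 0.224
```

Run:
```python
from h import *
import pickle
o=r.observe();print(o["t"],o["position"],o["eef_rot"],o["contact_force"],o["wrist_torque"])
for n in ["wrist","scene","top"]:
    c=cam(n); pickle.dump(c,open(f"{n}11.pkl","wb")); save(c,f"pics/{n}11.png")
    for t in ["post_tip","carrier","stand"]:
        for d in r.landmark_of(n,t): P=w(c,d["xyz"]);print(n,t,round(d["p"],2),P.round(1))
```

```text
16.825 [501.33850769  70.6308596  160.9726789 ] [-1.14021860e-04  6.83080007e-01  7.30343542e-01  2.32836725e-05] [-0.4122735  -0.17757913 -7.83457627] [-0.01092275 -0.14491402 -0.00369461]
wrist carrier 0.94 [501.3   7.3 143. ]
wrist stand 0.86 [ 6.638e+02 -3.130e+01 -5.000e-01]
scene post_tip 0.91 [661.7 -31.4 101.9]
scene post_tip 0.78 [504.1   9.9 101.2]
scene carrier 0.92 [502.6   9.7 144.7]
scene stand 0.89 [501.1   7.1   1.1]
top post_tip 0.6 [659.3 -37.1  98.8]
top stand 0.88 [659.1 -34.1   1. ]
top stand 0.37 [493.6 207.5 138.1]
```

View pics/wrist11.png

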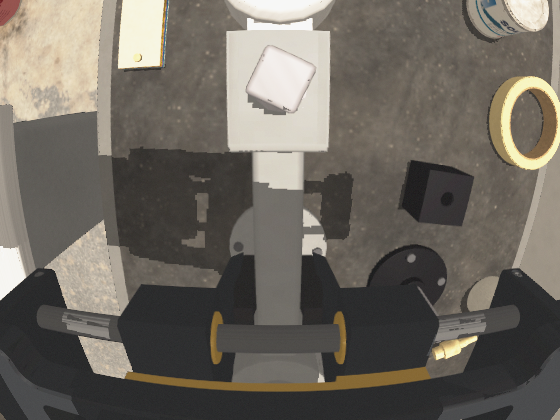

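View pics/scene11.png

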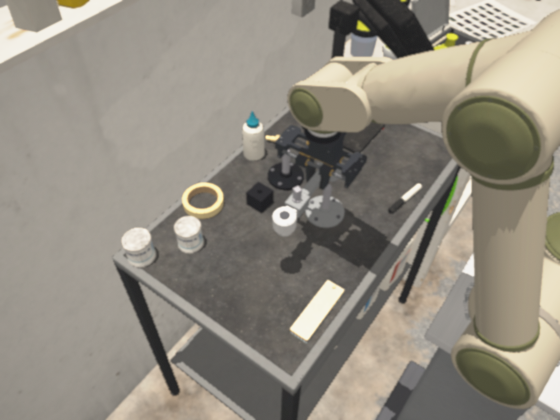

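View pics/top11.png

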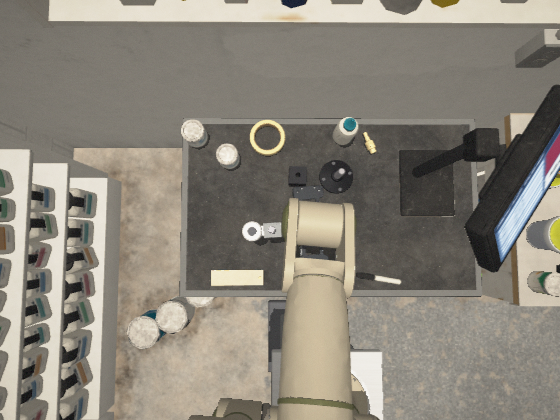

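Run:
```python
from h import *
import pickle
c=pickle.load(open("w1.pkl","rb"))
a=rectify(c,10,440,580,-60,80,.3); a=cv2.convertScaleAbs(a,alpha=1.3)
c2=pickle.load(open("wrist11.pkl","rb")); b=rectify(c2,10,440,580,-60,80,.3); b=cv2.convertScaleAbs(b,alpha=1.3)
for im in (a,b):
  for k in range(0,467,1):
    pass
  t=np.linspace(0,2*np.pi,200)
  for q in t: cv2.circle(im,(int((506+50*np.cos(q)-440)/.3),int((10.5+50*np.sin(q)+60)/.3)),1,(0,255,0),-1)
  cv2.circle(im,(int(66/.3),int(70.5/.3)),2,(0,0,255),-1)
cv2.imwrite("pics/b1.png",np.hstack([a,b])[:, :][:, :934][:, :] if True else a)
im=cv2.resize(np.hstack([a,b]),None,fx=.85,fy=.85); cv2.imwrite("pics/b1.png",im)
c3=pickle.load(open("scene11.pkl","rb")); save(c3,"pics/s11z.png",(265,125,365,240),5)
```

```text
(no output)
```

View pics/b1.png

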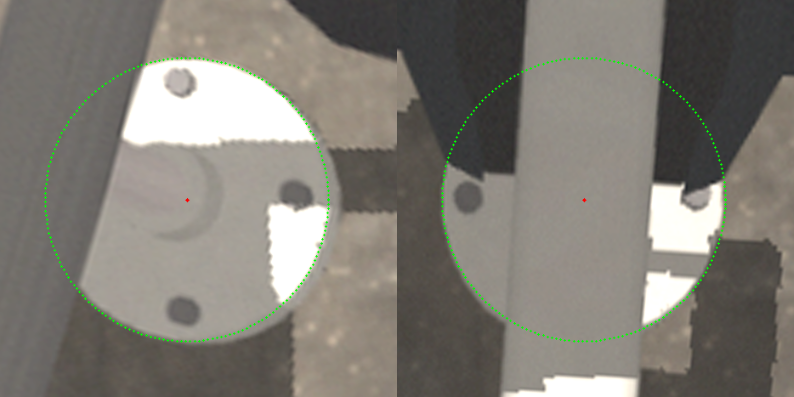

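View pics/s11z.png

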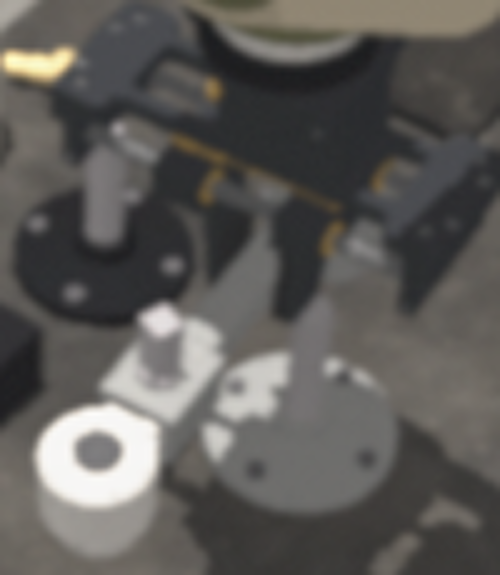

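Run:
```python
from h import *
import pickle
c=pickle.load(open("w8.pkl","rb"))
B=np.array([491.9,156.4]); 
a=rectify(c,50,455,530,115,190,.13); a=cv2.convertScaleAbs(a,alpha=1.8)
for rad in (12,28):
  for q in np.linspace(0,2*np.pi,150): cv2.circle(a,(int((B[0]+rad*np.cos(q)-455)/.13),int((B[1]+rad*np.sin(q)-115)/.13)),1,(0,255,0),-1)
cv2.imwrite("pics/b2.png",a)
```

```text
(no output)
```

View pics/b2.png

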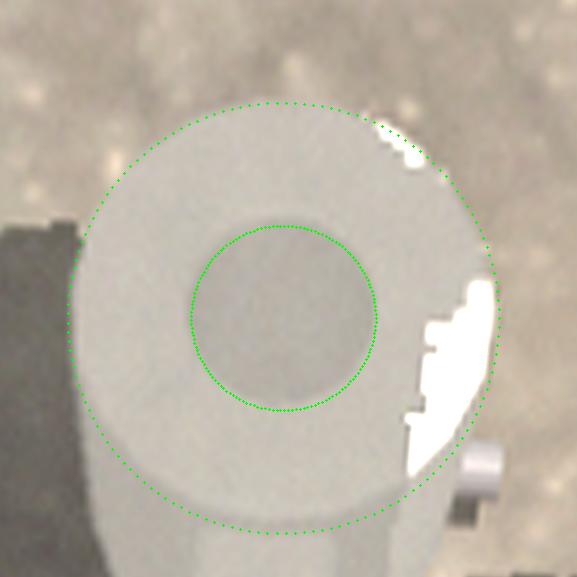

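Emit:
step_arm(
  moves=[-0.03, 0, 0.2, 0, 0, 0, 0, -0.05, 0, 0.45, 0, 0, 0, 0, -0.05, 0, 0.65, 0, 0, 0, 0, -0.05, 0, 0.65, 0, 0, 0, 0, -0.05, 0, 0.65, 0, 0, 0, 0, -0.05, 0, 0.65, 0, 0, 0, 0, -0.05, 0, 0.65, 0, 0, 0, 0, -0.05, 0, 0.65, 0, 0, 0, 0],
)

```text
t: 18.42
position: [501.5, 69.5, 154.6]
eef_rot: [0.0, 0.683, 0.73, 0.0]
contact_force: [1.0, -0.1, -7.5]
width: 0.224
```

Run:
```python
from h import *
import pickle
o=r.observe();print(o["t"],o["position"],o["eef_rot"],o["contact_force"],o["wrist_torque"],o["width"],o["qvel"].round(3))
c=cam("wrist"); pickle.dump(c,open("w12.pkl","wb")); save(c,"pics/w12.png")
# tilt check: socket top height from depth vs fisheye not used; scene cloud of head/socket tops
s=cam("scene"); save(s,"pics/s12z.png",(265,125,365,240),5); q=cloud(s).reshape(-1,3); q=q[~np.isnan(q[:,0])]
T=o["position"]; tx=np.array([-.067,.998])
L=(q[:,:2]-T[:2])@tx; lat=(q[:,:2]-T[:2])@np.array([.998,.067])
for a,b,n in [(69,78,"socket"),(100,110,"socket end"),(120,160,"head")]:
    m=(L>a)&(L<b)&(abs(lat)<(16 if n!="head" else 24))&(q[:,2]>150)&(q[:,2]<200); print(n,m.sum(),np.percentile(q[m,2],[20,50,80,95]).round(1) if m.any() else None)
m=(L>-95)&(L<-25)&(abs(lat)<35)&(q[:,2]>90)&(q[:,2]<190); print("hubzone",m.sum(), np.percentile(q[m,2],[0,5,50,95]) if m.any() else None)
```

```text
18.425 [501.52065674  69.4695555  154.55849392] [4.54394324e-05 6.83402438e-01 7.30041851e-01 2.66642802e-05] [ 1.03110448 -0.12037916 -7.482282  ] [ 0.02282102 -0.09854203 -0.01739158] 0.22351567600381536 [ 0.     0.001  0.002 -0.002  0.     0.001]
socket 20 [185.3 186.  187.1 188.3]
socket end 83 [180.8 186.1 188.1 189.5]
head 431 [175.6 184.4 186.5 188.2]
hubzone 113 [ 90.34217286  94.15930017 146.85753262 180.84939953]
```

View pics/w12.png

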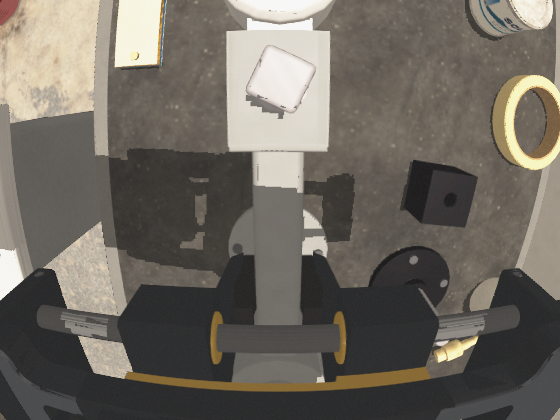

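View pics/s12z.png

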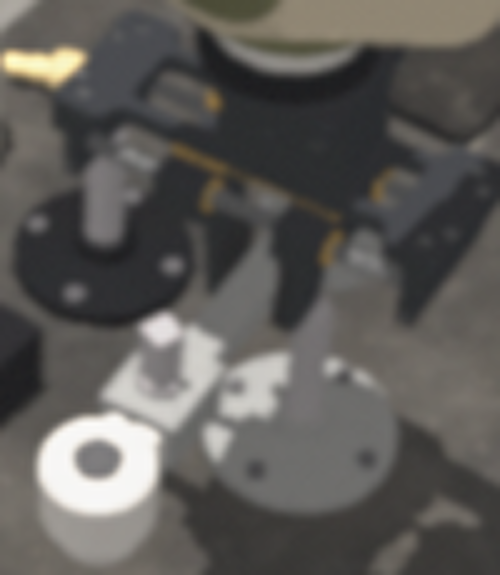

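Run:
```python
from plant import r
o=r.observe();print(o["t"],o["position"],o["qvel"].round(3)); print(r.job_done())
```

```text
18.525 [501.50102397  69.48894377 154.54613645] [ 0.001  0.002  0.002 -0.001  0.001 -0.   ]
the job is handed in; nothing more can be done
None
```

I put the lock pin through the socket and the head's shank until its collar rested on the socket, and let go of it. I then picked the arm up by the bar at its balance point and handed the job in at 18.5 s, holding the arm over the grey stand. The black look-alike stand was ignored, and the tin, tape roll, bottle and fan were not touched.

**Last checks before hand-in:**
- **Position:** I put the bore at about (505.9, 9.5) mm, worked out from where I gripped the bar because the gripper hid the hub from the cameras. The wrist camera puts the post tip at about (505.5, 10).
- **Height:** the hub's underside is at about 135–136 mm, so 35–36 mm above the tip. The tool height and the scene camera's depth of the socket top agree on this.
- **Level and still:** socket and pin look the same in the wrist picture as at the grasp, and the joints are almost still. The wrist carries 7.5–7.8 N, the arm's whole weight.
- **Pin and head:** both show in place in the last pictures.

**Disagreements:**
- **Post tip, scene camera:** its depth put the post tip up to about 3 mm further in y (13 mm). I went with the wrist camera.
- **First pin-hole view:** that picture seemed to show a 2 mm camera error, but the arm was still settling. A second, steadier look agreed.

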